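# Clamp the axle and hold the spread retaining ring at its groove

### The job

First push the hinged hold-down strap of the axle fixture fully down onto the axle's foot. Then squeeze the spreading pliers by their two handles until the retaining ring hooked on their tips is fully spread, lift pliers and ring together off the stand, and slide the open ring down over the axle stub until it lies level round the groove, held freely and not jammed against the axle. Finish holding it there: keep squeezing so the ring stays spread at the groove, and leave the loose things nearby alone.

Things in the scene. Friction and masses are not known exactly. Their poses are not given: they have to be found in the camera images.
- fixture: Axle fixture, dark steel plate 124 (x) x 104 (y) x 8 mm lying on the bench, with low rails round a pocket for the axle's foot. Origin: centre of its underside, on the axle's axis. Fixed, turned up to 0.3 rad about z. The strap is hinged at its far (+x) end on its left (+y) side.
- strap (a joint): Hold-down strap: flat steel bar 12 mm wide, 6 mm thick, 140 mm from hinge to tip (last 30 mm a black grip 10 mm thick), value in rad: 0 = flat over the axle's foot, positive = tip raised (0.5 to 0.8 at the start). Stiff hinge (0.09 Nm), stays where it is left; about 3 N down on its upper face closes it.
- strap_hinge (a point): Hinge axis of the strap, at (54, 34, 21.4) mm in the fixture's frame (axes as the fixture's). When down, the strap covers fixture x = +54 to -86 mm at y = 34 mm, its top 24.4 mm over the bench.
- strap_tip (a point): Upper edge of the free end of the strap, 140 mm from the hinge; moves with the strap.
- axle: Axle, steel, 0.7 kg: square foot 80 x 80 x 10 mm loose in the fixture's pocket (0.8 to 1.2 mm play), hub 44 mm diameter up to 32 mm above the origin, then a vertical stub 30 mm in diameter up to 65 mm with a bevelled top (last 4 mm taper to 24 mm). Origin: centre of the foot's underside, 8 mm over the bench; z up the stub.
- groove (a point): Middle of the ring groove on the stub's axis, 46 mm above the axle's origin (54 mm over the bench). The groove is 9 mm high and 24.4 mm in diameter.
- stand: Wooden stand 84 x 112 x 8 mm with two aluminium posts (96 mm high, at x = -19, y = +-41 mm) that carry the pliers' cross-bar in open-topped notches, and a block (top at 30 mm) with a low 16 mm stud on which the ring lies. Fixed, turned up to 0.35 rad. Origin: underside, below the ring's centre.
- pliers: Spreading pliers, 0.15 kg, tips down in the stand; lift 20 mm straight up to free them. Steel cross-bar 12 x 92 (y) x 10 mm; origin at its centre, 89 mm over the bench at the start; y along the bar, z up. Two bowed levers move in the y-z plane; each ends in a round 4 mm tip at y = +-7 mm, 65 mm below the origin, through an eye of the ring, under a small foot that keeps the ring level.
- pliers_grip (a point): Midway between the two black rubber handles, 46 mm above the pliers' origin: grip here from above, fingers closing along the pliers' y. Handles: 24 to 67 mm above the origin, 13 mm wide in x, 56 mm over their outsides here when relaxed (66 mm at the tops), 30 mm and parallel when fully squeezed. A grip of 25 to 40 N closes them fully and carries the pliers; 10 N only balances the springs.
- lever_left (a joint): Squeeze of the pliers' left (+y) lever in rad, the right one follows: 0 = relaxed, 0.30 to 0.33 = fully squeezed against a slightly springy stop. Squeezing the handles spreads the tips from y = +-7 to about +-23 mm and raises them by about 4 mm.
- ring: Steel retaining ring, 4 mm thick, 36 mm outside and 27 mm inside diameter when relaxed, lying flat; two sprung arms with 11 mm lugs (6.4 mm eyes) at its -x side, on the pliers' tips. Origin: centre of the relaxed ring, underside (30 mm high, 19 mm to the pliers' +x at the start); x towards its closed back. Spread, it hangs on the tips by their outward pull, about 4 mm nearer to the pliers.
- ring_mouth (a point): Point of the ring at mid-thickness, 3.8 mm from the ring's origin towards the lugs: when the ring is fully spread this is the middle of its free opening (about 34 mm clear, so 1.5 to 2 mm all round the stub) and has to come onto the stub's axis, at the groove's middle.
- ring_left (a joint): Opening of the ring's left (+y) arm in rad: 0 = relaxed, 0.45 to 0.51 when fully spread by the pliers.
- ring_right (a joint): Opening of the ring's right (-y) arm, likewise.
- dish: White borax dish, 68 mm across, 15 mm high, loose bystander; origin at its underside.
- spool: Solder spool, 38 mm across, 20 mm high, loose bystander; origin at its underside.
- block: Small steel block 40 x 62 x 24 mm, loose bystander; origin at its underside.

How it is judged:
On the way, in this order (a step that is already met when the one before it is completed fails the run):
1. the hold-down strap is fully down (value of joint strap below 0.05 rad), for 0.2 s.
2. the ring is spread on the pliers and lifted clear of the stand (value of joint each of ring_left, ring_right above 0.36 rad and height (world z) of ring above 0.055 m and contact force between the fingers and pliers above 5 N), for 0.2 s.
At the end, for the whole second after the job is handed in: Strap down (under 0.05 rad), axle seated; ring held spread (arms over 0.36, lever over 0.25 rad) by the gripped pliers (over 5 N), its mouth within 4 mm of the stub's axis and 2.5 mm of the groove's middle height, level within 0.15 rad, under 4 N on the axle, still (value of joint each of ring_left, ring_right above 0.36 rad and value of joint strap below 0.05 rad and value of joint lever_left above 0.25 rad and contact force between the fingers and pliers above 5 N and horizontal distance between ring_mouth and groove below 0.004 m and z of ring_mouth in the frame of axle between 0.0435 and 0.0485 m and angle between the z axis of ring and the z axis of axle, either way round below 0.15 rad and contact force between ring and axle below 4 N and z of axle in the frame of fixture below 0.011 m and horizontal distance between axle and fixture below 0.004 m and linear speed of ring below 0.02 m/s); the arm keeps its last pose, push and grip.
It fails at once if a loose thing nearby was pushed away (over 30 mm) (distance of any of dish, spool, block from where it was at the start of the episode above 0.03 m).
It fails at once if the axle was struck or pressed hard with the ring or pliers (over 25 N) (contact force between any of ring, pliers and axle above 25 N).
It also fails if it takes over 56 s, if anything falls off the work surface, if the arm or the gripper's body presses on something with over 40 N, if the wrist force passes 120 N, or if a joint passes its speed limit or range.

### The arm

A 7-joint arm with a two-finger parallel gripper is mounted at the origin on the work surface; the furniture and walls round the work are solid. World frame = base frame: x ahead of the robot, y to its left, z up, the work surface at z = 0. Lengths are in m, angles in rad, forces in N, time in s.
With the tool pointing down it reaches from about 0.4 to 0.9 m from the base axis. Payload 5.6 kg.
Tool frame: the origin (TCP) lies midway between the tips of the shut fingers; the grasp point (between the pads) lies 19 mm behind it (grasp_offset is the distance from the TCP to the grasp point, in m); z points along the fingers, y is the line along which they close (so a half turn about z gives the same grasp; the last joint's range is limited). The gripper opens to 92 mm and grips with 3 to 60 N. Pads are 20 mm wide; open, the fingers measure 128 mm over their backs; the gripper's body (75 mm by 189 mm) begins 69 mm behind the grasp point.
Start: joints at [-1.341, 0.468, -0.012, 1.603, 0.006, 1.071, -0.056], TCP at [0.175, 0.626, 0.215] pointing down, gripper open.
Joint ranges: [-2.53, 2.53], [-0.31, 2.02], [-1.57, 1.55], [0.28, 2.44], [-1.29, 4.43], [0.15, 1.84], [-2.92, 2.92]. Speed limits (rad/s): [2.57, 2.57, 3.14, 3.14, 3.14, 3.14, 3.14].

### API

Orientations are given as [roll, pitch, yaw] about the fixed x, y, z axes, in that order (R = Rz(yaw) Ry(pitch) Rx(roll)).
In Python, from station import * gives the robot as it stands.
- The arm moves only by the tool arm_command, never from a script. Its argument "plan" is a list of rows, each an object with "translation": the shift along the tool's x, y, z in m, a list of three; "yaw": the turn about the tool's z in degrees; "jaw": the finger opening in m, from 0 to 0.0919. In form: [{"translation": [tx, ty, tz], "yaw": yaw, "jaw": jaw}, ...]. A call has 1 to 5 rows; each row is the pose to reach, as a shift and turn from the pose commanded when the call began, along the tool's axes at that moment; what a row does not reach only later rows make up. A row lasts 1/8 s, in which the tool goes at most 62.5 mm and 10.7 degrees, less where a joint would pass 70% of its speed; a pose out of reach is approached as far as the arm can. A call with a gripper value outside its range is refused whole. The fingers move at their own pace and stop on an object; "grip_force" is the grip in N (left out, the last holds). Time passes only in rows, so rows that repeat a pose let the fingers close. It gives the time, the measured TCP pose, the force, the opening and the grip force at its end, in the units of the state.
- get_state(): the state, without advancing time (a new reading comes with each control period).
- snapshot(name): name is "side" or "top"; returns the picture (384x512x3 uint8, blue, green, red); there is no depth.
- get_calibration(name): a dict with "intrinsics" (3x3 intrinsics, pixels), "camera_from_world" (4x4, takes a point from world to camera coordinates). Camera axes: x right, y up, looking along -z (the intrinsics and any distortion apply to the point x, -y, -z); pixel columns grow to the right and rows downward; lengths in m; the calibration is good to about 2 mm. A picture is of the moment at which its call begins. get_calibration takes no time and is no camera call.
- hand_in(): hands the job in; it is judged then, once.
Trained networks look in the newest picture that a camera, given by its name, has taken for a name from the list of things; names that differ only in an ending like _2 or _b are one class to them, and where a whole thing is asked for, a point or a joint stands for the part that bears it (a point fixed in the world has none). Each returns a list of dicts, best first, with "score" (0 to 1); they miss things now and then, are a little off and sometimes report something else, mostly with a low value. They report only what shows in the picture. A call takes as long as a camera call.
- find_in(camera, label): "point" ([row, column] in pixels, amid what is visible of it).
- silhouettes(camera, label): "pixels" (384x512 bool, what is visible of it) and "point" ([row, column] in pixels, amid what is visible of it).
- place_of(camera, label): "point" ([row, column] in pixels: a listed point, or the origin of a listed thing).
The state is a dict: "t": time; "q": joint angles; "qd": joint speeds; "tau": joint torques, N m; "position": TCP position; "ee_rot": TCP orientation; "wrist_force": force on the tool from outside, world axes, zero at the start; "torque": the same for the moment, N m; "finger_gap": opening from 0.0 (shut) to 1.0 (fully open); "finger_force": force on a finger pad.
Only numpy, scipy, OpenCV 4.12 (cv2) and the standard library are available. Lean on these libraries where they do the work, as an engineer would, in place of code of your own. Each camera call takes 0.05 s, during which the arm holds its last target. There are 200 camera calls.

## Working session

There is one attempt and no reset: what is moved stays moved. The work goes in short steps, Python scripts to look and compute and a tool call to move; the robot and the scene stay as the last step left them, time stands still between calls to the robot, and variables do not carry over. Pictures are saved under pics/ and viewed, at most 12 in all, crops included, and the job is handed in when it is done.

Besides the shell and the picture viewer there is one more tool, called after ">>>" as name([rows], argument=value, ...), one row to a line, values as JSON. arm_command: Moves the arm, as the interface text tells. Its arguments: {"type":"object","properties":{"plan":{"type":"array"},"grip_force":{"type":"number"}},"required":["plan"]}

```bash
mkdir -p pics; ls
python3 - <<'E'
from station import *
import cv2,numpy as np
s=get_state();print(s)
for c in("side","top"):
    cv2.imwrite(f"pics/{c}0.png",snapshot(c)); k=get_calibration(c);print(c,np.round(k["intrinsics"],2).tolist(),np.round(k["camera_from_world"],4).tolist(),[x for x in k])
    for l in("fixture","strap_hinge","strap_tip","axle","groove","stand","pliers","pliers_grip","ring","ring_mouth","dish","spool","block"):
        print(c,l,[(np.round(d["point"],1).tolist(),round(d["score"],2)) for d in place_of(c,l)[:2]])
E
```

```text
pics
{'t': 0.0, 'q': array([-1.34099775,  0.46839109, -0.01159237,  1.60359278,  0.00602665,
        1.07136107, -0.05631863]), 'qd': array([ 0.00018879,  0.00037993,  0.0009789 , -0.00019543, -0.00090602,
        0.00183917, -0.00131295]), 'tau': array([ 8.85643362e-05, -5.20581579e+01, -1.22308181e-02, -2.43764055e+01,
       -5.66326431e-02,  1.69767591e-02,  1.44940486e-04]), 'position': array([0.17505791, 0.62540396, 0.21364407]), 'ee_rot': array([-3.13988059e+00,  1.48850954e-04,  2.86871490e+00]), 'wrist_force': array([ 0.34738783, -1.02132627,  0.67619623]), 'torque': array([-0.01506036,  0.02659997,  0.0310638 ]), 'finger_force': 0.0, 'finger_gap': 1.0013415066072564}
side [[354.26, 0.0, 253.66], [0.0, 354.26, 192.6], [0.0, 0.0, 1.0]] [[-0.8136, 0.5814, -0.0025, 0.4694], [-0.2674, -0.3705, 0.8895, -0.0021], [0.5162, 0.7244, 0.4569, -1.0815], [0.0, 0.0, 0.0, 1.0]] ['intrinsics', 'camera_from_world']
side fixture [([219.9, 249.0], 0.77)]
side strap_hinge [([228.3, 240.9], 0.83)]
side strap_tip [([177.8, 270.3], 0.83)]
side axle [([215.5, 246.7], 0.96), ([229.3, 305.3], 0.67)]

[... 561 characters left out ...]
.0, 0.0, 0.0, 1.0]] ['intrinsics', 'camera_from_world']
top fixture [([227.9, 289.8], 0.82)]
top strap_hinge [([201.7, 266.7], 0.93), ([217.0, 190.1], 0.56)]
top strap_tip [([251.5, 279.1], 0.77)]
top axle [([226.2, 284.9], 0.88), ([149.1, 296.5], 0.54)]
top groove [([227.7, 291.1], 0.79)]
top stand [([217.2, 190.0], 0.71), ([265.6, 240.0], 0.64)]
top pliers [([224.3, 187.8], 0.89), ([151.3, 298.5], 0.72)]
top pliers_grip [([224.9, 183.7], 0.62)]
top ring [([219.9, 192.8], 0.57)]
top ring_mouth [([216.8, 191.7], 0.42), ([220.9, 195.1], 0.38)]
top dish [([150.2, 297.6], 0.94)]
top spool [([267.4, 239.5], 0.81), ([219.4, 190.4], 0.58)]
top block [([152.3, 346.6], 0.58), ([219.5, 191.8], 0.47)]
```

```bash
cat > h.py <<'E'
from station import *
import cv2,numpy as np
from scipy.optimize import least_squares
CAL={c:get_calibration(c) for c in("side","top")}
def proj(c,P):
    k=CAL[c];T=k["camera_from_world"];P=np.atleast_2d(P)
    p=P@T[:3,:3].T+T[:3,3]; p=p*[1,-1,-1]; uv=p@np.asarray(k["intrinsics"]).T
    return (uv[:,:2]/uv[:,2:])[:,::-1]   # row,col
def tri(ps,z=None):
    f=lambda X:np.concatenate([(proj(c,X)[0]-p) for c,p in ps.items()])
    r=least_squares(f,[.5,0,.05]);return r.x,np.abs(r.fun).max()
def onz(c,p,z):
    r=least_squares(lambda X:proj(c,[X[0],X[1],z])[0]-p,[.5,0]);return np.r_[r.x,z]
E
python3 - <<'E'
from h import *
for c in("side","top"):
    im=cv2.imread(f"pics/{c}0.png"); 
    crop=im[110:310,130:390]; cv2.imwrite(f"pics/{c}0c.png",cv2.resize(crop,(780,600),interpolation=cv2.INTER_CUBIC))
D=dict(fixture=([219.9,249],[227.9,289.8]),hinge=([228.3,240.9],[201.7,266.7]),tip=([177.8,270.3],[251.5,279.1]),axle=([215.5,246.7],[226.2,284.9]),groove=([203.7,247.9],[227.7,291.1]),stand=([264.7,294.1],[217.2,190]),pliers=([225.4,305.5],[224.3,187.8]),grip=([202.7,303],[224.9,183.7]),ring=([249.6,295.3],[219.9,192.8]),mouth=([251.1,296.7],[216.8,191.7]))
for n,(a,b) in D.items():
    x,e=tri(dict(side=a,top=b));print(n,np.round(x*1000,1),round(e,1))
for n,p,z in(("dish",[150.2,297.6],0),("spool",[267.4,239.5],0),("block",[152.3,346.6],0)):print(n,onz("top",p,z))
E
```

```text
fixture [ 479.4 -161.1   -3. ] 0.7
hinge [ 536.3 -110.9   18.1] 0.0
tip [ 430.1 -134.2  118.2] 0.5
axle [ 485.6 -151.9   17. ] 1.6
groove [ 479.3 -162.1   46.1] 0.0
stand [505.   56.6  -0.7] 1.1
pliers [481.8  51.   89.8] 1.7
grip [482.4  47.3 143.6] 1.0
ring [496.6  46.7  30.5] 0.5
mouth [500.9  51.2  31. ] 1.0
dish [ 0.65300772 -0.17961888  0.        ]
spool [ 0.39403896 -0.0518328   0.        ]
block [ 0.64833067 -0.28845612  0.        ]
```

View pics/side0c.png

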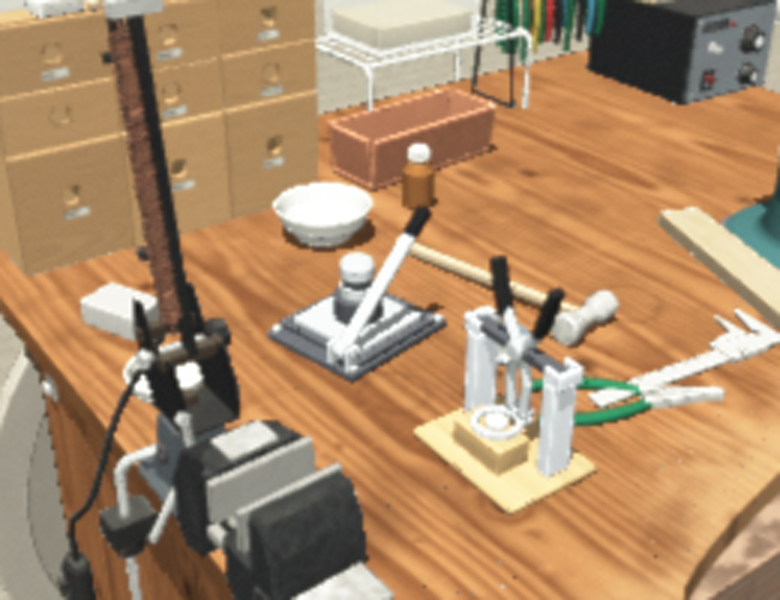

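View pics/top0c.png

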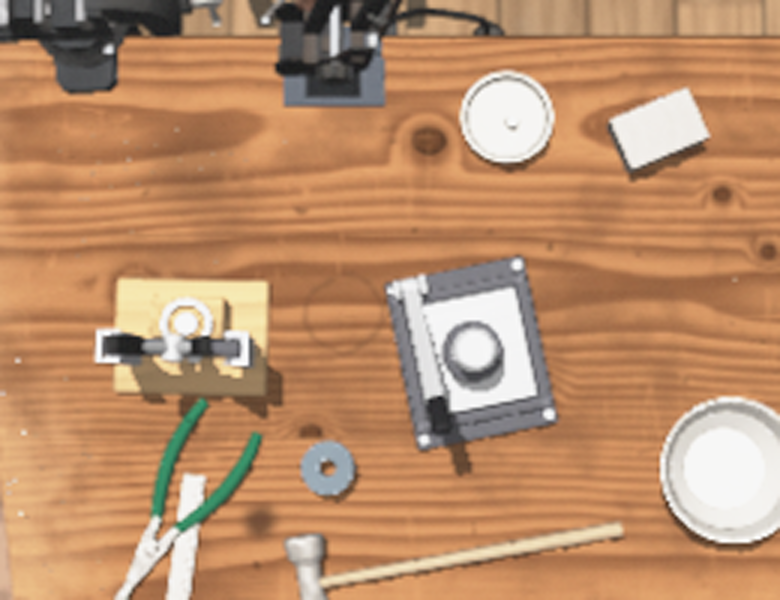

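The side crop shows the strap raised (tip at about (420,215) in crop) beside the stub at (357,265), with the pliers in the stand at (515,340). The top crop shows the fixture at (470,355) turned about 0.2 rad, the pliers at (180,347) nearly unturned, and the spool, dish and block clear of both.

Run:
```python
from h import *
import pickle
S={}
pts={}
for c in("side","top"):
    for i in range(4):
        snapshot(c)
        for l in("groove","axle","fixture","strap_hinge","strap_tip","pliers","pliers_grip","ring"):
            for d in place_of(c,l)[:1]: pts.setdefault((c,l),[]).append(d["point"])
    for l in("fixture","axle","stand","pliers","strap","ring"):
        r=silhouettes(c,l)
        if r:S[c,l]=r[0]["pixels"];print(c,l,r[0]["score"],r[0]["pixels"].sum(),np.round(cv2.minAreaRect(np.argwhere(r[0]["pixels"])[:,::-1].astype(np.float32)),1) if 0 else cv2.minAreaRect(np.argwhere(r[0]["pixels"])[:,::-1].astype(np.float32)))
for k,v in pts.items():print(k,np.round(v,1).tolist())
pickle.dump(S,open("S.pkl","wb"))
print(get_state()["t"])
out=[]
for c in("side","top"):
    im=cv2.imread(f"pics/{c}0.png")
    o=im.copy()
    for l,col in(("fixture",(0,0,255)),("axle",(0,255,0)),("stand",(255,0,0)),("pliers",(0,255,255)),("strap",(255,0,255))):
        if (c,l) in S:
            cs,_=cv2.findContours(S[c,l].astype(np.uint8),0,2);cv2.drawContours(o,cs,-1,col,1)
    out.append(cv2.resize(o[150:280,160:330],None,fx=3,fy=3,interpolation=0)[:,:400] if 0 else cv2.resize(o[170:290,150:330],(800,300) if 0 else (450,300),interpolation=0))
cv2.imwrite("pics/m.png",np.vstack(out))
```

```text
side fixture 0.58 733 ((255.4394989013672, 212.7935791015625), (35.20844268798828, 66.99199676513672), 51.04409408569336)
side axle 0.67 490 ((248.75003051757812, 214.25003051757812), (31.11269760131836, 30.405588150024414), 45.0)
side stand 0.93 1570 ((300.789794921875, 249.77505493164062), (61.02280044555664, 53.31267547607422), 32.195735931396484)
side pliers 0.6 652 ((303.0, 222.0), (52.0, 28.0), 90.0)
side strap 0.53 256 ((257.1721496582031, 203.39344787597656), (5.367528915405273, 56.074886322021484), 30.34324836730957)
side ring 0.61 45 ((297.0500183105469, 253.14999389648438), (5.375871658325195, 15.17893123626709), 71.56504821777344)
top fixture 0.74 1574 ((285.6121826171875, 227.1902313232422), (58.0395622253418, 48.331382751464844), 77.90524291992188)
top axle 0.63 1061 ((289.6058654785156, 226.47650146484375), (36.55278015136719, 29.82793426513672), 77.47119140625)
top pliers 0.7 319 ((186.5, 226.0), (8.0, 45.0), 90.0)
top strap 0.8 293 ((271.75299072265625, 228.35989379882812), (52.33452606201172, 7.430633544921875), 79.4608154296875)
top ring 0.73 203 ((239.0, 265.0), (
[... 662 characters left out ...]
91.0], [250.4, 294.6], [251.0, 291.9]]
('top', 'groove') [[228.4, 291.9], [229.0, 288.7], [227.3, 290.8], [227.2, 289.8]]
('top', 'fixture') [[227.0, 290.6], [228.5, 286.9], [224.3, 289.0], [227.4, 287.6]]
('top', 'strap_hinge') [[202.1, 267.0], [205.1, 264.8], [201.3, 265.4], [204.0, 266.2]]
('top', 'strap_tip') [[251.7, 281.3], [252.9, 277.8], [248.7, 278.6], [250.4, 279.2]]
('top', 'pliers') [[219.9, 190.4], [222.3, 187.5], [221.7, 189.6], [228.0, 187.9]]
('top', 'pliers_grip') [[224.8, 184.3], [228.1, 183.6], [227.0, 183.7], [225.9, 185.5]]
('top', 'ring') [[219.7, 192.4], [216.1, 192.6], [219.6, 192.0], [218.3, 192.7]]
('top', 'axle') [[228.5, 285.9], [227.1, 286.9], [230.4, 285.5]]
5.6
```

View pics/m.png

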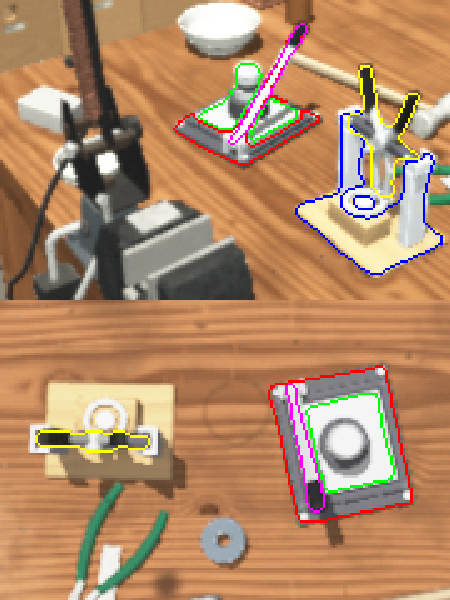

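Silhouettes sit well on the fixture, foot, strap and pliers in both views; I'll fit poses to them.

```bash
cat > fit.py <<'E'
from h import *
import pickle
from scipy.optimize import minimize
S=pickle.load(open("S.pkl","rb"))
R=lambda a:np.array([[np.cos(a),-np.sin(a),0],[np.sin(a),np.cos(a),0],[0,0,1]])
def box(x,y,z):return np.array([[a,b,c] for a in x for b in y for c in z],float)/1000
def ren(c,P,s=4):
    q=(proj(c,P)[:,::-1]+.5)*s; m=np.zeros((384*s,512*s),np.uint8)
    cv2.fillConvexPoly(m,cv2.convexHull(q.astype(np.float32)).round().astype(np.int32).reshape(-1,2),1);return m
def hullmask(M,s=4):
    m=np.kron(M.astype(np.uint8),np.ones((s,s),np.uint8)); p=np.argwhere(m)[:,::-1].astype(np.int32)
    o=np.zeros_like(m);cv2.fillConvexPoly(o,cv2.convexHull(p).reshape(-1,2),1);return o
def fit(T,model,x0,d=(.006,.006,.06)):
    def f(x):
        L=0
        for c,t in T.items():
            m=ren(c,model(x)); L+=1-(m&t).sum()/(m|t).sum()
        return L
    sx=np.vstack([x0]+[np.array(x0)+np.eye(len(x0))[i]*d[i] for i in range(len(x0))])
    return minimize(f,x0,method="Nelder-Mead",options=dict(initial_simplex=sx,xatol=1e-5,fatol=1e-5))
E
cat > f1.py <<'E'
from fit import *
fx=box((-62,62),(-52,52),(0,8)); mod=lambda x:fx@R(x[2]).T+[x[0],x[1],0]
T={c:hullmask(S[c,"fixture"]|( (S[c,"axle"]) if c=="top" else False)) for c in("side","top")}
for k in(["top"],["side"],["side","top"]):
    r=fit({c:T[c] for c in k},mod,[.48,-.161,.2]);print("fix",k,r.x.round(4),r.fun.round(3)); F=r.x if k==["top"] else F
    Fb=r.x
# pliers
pl=np.vstack([box((-6,6),(-46,46),(-5,5)),box((-6.5,6.5),(-33,33),(64,67)),box((-2,2),(-9,9),(-66,-64))])
mp=lambda x:pl@R(x[2]).T+[x[0],x[1],.089]
for k in(["top"],["side"],["side","top"]):
    r=fit({c:hullmask(S[c,"pliers"]) for c in k},mp,[.482,.05,0.]);print("pli",k,r.x.round(4),r.fun.round(3))
# stand in side: posts+board hull, unknown board offset
# strap angle
for name,f in(("top",F),("both",Fb)):
    def ms(x):
        a=x[0];u=np.array([-np.cos(a),0,np.sin(a)]);n=np.array([np.sin(a),0,np.cos(a)])
        P=np.array([np.array([54,34,21.4])+u*t+n*h+np.array([0,w,0]) for t in(0,140) for h in(-3,3) for w in(-6,6)])/1000
        return P@R(f[2]).T+[f[0],f[1],0]
    r=fit({c:hullmask(S[c,"strap"]) for c in("side","top")},ms,[.7],(.1,));print("strap",r.x,r.fun)
# stub circles by gradient
im=cv2.GaussianBlur(cv2.cvtColor(cv2.imread("pics/top0.png"),cv2.COLOR_BGR2GRAY).astype(np.float32),(0,0),.7)
a=np.linspace(0,2*np.pi,120,endpoint=False)
def circ(cam,im,z,d,xy):
    def P(rr):return proj(cam,np.c_[xy[0]+rr*np.cos(a),xy[1]+rr*np.sin(a),0*a+z])
    def s(rr):
        p=P(rr).astype(np.float32);return cv2.remap(im,p[:,1].copy()[None],p[:,0].copy()[None],1)[0]
    return s(d/2-.001)-s(d/2+.001)
for z,d in((.069,.030),(.040,.044)):
    best=[]
    for dx in np.arange(-8,8.1,.5):
        for dy in np.arange(-8,8.1,.5):
            xy=F[:2]+[dx/1000,dy/1000]
            best.append((np.abs(circ("top",im,z,d,xy)).mean(),dx,dy))
    best.sort(reverse=True);print("circ",z,[tuple(np.round(b,1)) for b in best[:5]])
E
python3 f1.py
```

```text
fix ['top'] [ 0.4819 -0.1526  0.1908] 0.035
fix ['side'] [ 0.4797 -0.1599  0.2175] 0.402
fix ['side', 'top'] [ 0.4816 -0.1536  0.2119] 0.467
pli ['top'] [4.805e-01 5.140e-02 2.000e-04] 0.104
pli ['side'] [ 0.4819  0.0471 -0.1588] 0.147
pli ['side', 'top'] [ 0.4804  0.0501 -0.0038] 0.348
strap [0.771875] 0.38116054742611594
strap [0.7609375] 0.3838686187337115
circ 0.069 [(np.float64(39.3), np.float64(0.0), np.float64(-0.5)), (np.float64(39.3), np.float64(0.0), np.float64(-1.0)), (np.float64(39.1), np.float64(-0.5), np.float64(-0.5)), (np.float64(39.0), np.float64(-0.5), np.float64(-1.0)), (np.float64(38.6), np.float64(0.5), np.float64(-1.0))]
circ 0.04 [(np.float64(39.1), np.float64(-1.0), np.float64(-1.5)), (np.float64(38.9), np.float64(-0.5), np.float64(-1.5)), (np.float64(38.8), np.float64(-1.0), np.float64(-2.0)), (np.float64(38.5), np.float64(-0.5), np.float64(-2.0)), (np.float64(38.0), np.float64(-1.5), np.float64(-1.5))]
```

Run:
```python
from fit import *
f=[.4819,-.1531,.1908]
for z in(0,8):
    P=box((-62,62),(-52,52),(z,z))[::2]@R(f[2]).T+[f[0],f[1],0]
    print("side",proj("side",P).round(1).tolist());print("top",proj("top",P).round(1).tolist())
for c in("side","top"):
    p=np.argwhere(S[c,"fixture"]);
    for n,g in(("L",p[:,1].argmin()),("R",p[:,1].argmax()),("T",p[:,0].argmin()),("B",p[:,0].argmax())):print(c,n,p[g])
    for l in("axle","pliers"):
        p=np.argwhere(S[c,l]);print(c,l,p.min(0),p.max(0))
print(proj("side",[[*f[:2],.073],[.4805,.051,.089]]),proj("top",[[*f[:2],.073],[.4805,.051,.089]]))
print([len(cv2.findContours(S[c,"fixture"].astype(np.uint8),0,2)[0]) for c in("side","top")])
```

```text
side [[205.6, 251.3], [218.6, 279.2], [222.4, 218.8], [237.8, 246.9]]
top [[250.6, 314.8], [259.6, 267.9], [195.1, 303.6], [203.9, 257.3]]
side [[203.2, 251.3], [216.1, 279.3], [219.8, 218.6], [235.1, 246.8]]
top [[250.7, 315.1], [259.7, 268.0], [194.7, 303.9], [203.6, 257.3]]
side L [221 219]
side R [216 277]
side T [179 270]
side B [235 245]
side axle [195 229] [226 268]
side pliers [196 289] [248 317]
top L [206 257]
top R [245 314]
top T [196 300]
top B [258 270]
top axle [207 272] [246 307]
top pliers [222 164] [230 209]
[[196.21887917 249.01753638]
 [225.5519416  304.19814273]] [[225.99463261 287.42354397]
 [226.16989186 186.76822896]]
[1, 1]
```

>>> arm_command([
  {"translation":[-0.048,-0.038,0],"yaw":-4,"jaw":0.0},
  {"translation":[-0.096,-0.076,0],"yaw":-8,"jaw":0.0},
  {"translation":[-0.144,-0.114,0],"yaw":-12,"jaw":0.0},
  {"translation":[-0.192,-0.152,0],"yaw":-14.8,"jaw":0.0},
  {"translation":[-0.24,-0.19,0],"yaw":-14.8,"jaw":0.0},
], grip_force=20)

```text
t: 6.22
position: [0.3562, 0.3767, 0.2149]
ee_rot: [3.141, 0.001, 3.127]
wrist_force: [0.4, 0.6, 0.1]
finger_gap: 0.48
finger_force: 0.0
```

>>> arm_command([
  {"translation":[-0.02,-0.06,0],"yaw":0,"jaw":0.0},
  {"translation":[-0.04,-0.12,0],"yaw":0,"jaw":0.0},
  {"translation":[-0.06,-0.178,0],"yaw":0,"jaw":0.0},
  {"translation":[-0.08,-0.237,0],"yaw":0,"jaw":0.0},
  {"translation":[-0.09,-0.295,0],"yaw":0,"jaw":0.0},
])

```text
t: 6.85
position: [0.4416, 0.0799, 0.215]
ee_rot: [3.141, 0.002, 3.126]
wrist_force: [0.1, 0.1, -0.3]
finger_gap: 0.007
finger_force: 0.0
```

>>> arm_command([
  {"translation":[-0.001,-0.06,0],"yaw":0,"jaw":0.0},
  {"translation":[-0.002,-0.12,0],"yaw":0,"jaw":0.0},
  {"translation":[-0.003,-0.18,0],"yaw":0,"jaw":0.0},
  {"translation":[-0.003,-0.204,0.03],"yaw":0,"jaw":0.0},
  {"translation":[-0.003,-0.204,0.07],"yaw":0,"jaw":0.0},
])

```text
t: 7.48
position: [0.4418, -0.1245, 0.145]
ee_rot: [-3.141, 0.004, 3.123]
wrist_force: [0.7, 0.5, 0.5]
finger_gap: 0.007
finger_force: 0.0
```

>>> arm_command([
  {"translation":[0,0,0.025],"yaw":0,"jaw":0.0},
  {"translation":[0,0,0.05],"yaw":0,"jaw":0.0},
  {"translation":[0,0,0.075],"yaw":0,"jaw":0.0},
  {"translation":[0,0,0.1],"yaw":0,"jaw":0.0},
  {"translation":[0,0,0.117],"yaw":0,"jaw":0.0},
])

```text
t: 8.1
position: [0.4406, -0.1219, 0.0267]
ee_rot: [3.141, -0.001, 3.127]
wrist_force: [0.3, 0.3, 0.6]
finger_gap: 0.009
finger_force: 0.3
```

>>> arm_command([
  {"translation":[0,0,0.002],"yaw":0,"jaw":0.0},
  {"translation":[0,0,0.004],"yaw":0,"jaw":0.0},
  {"translation":[0,0,0.005],"yaw":0,"jaw":0.0},
])

```text
t: 8.48
position: [0.4409, -0.1221, 0.0243]
ee_rot: [3.14, 0.0, 3.127]
wrist_force: [-7.8, 2.1, 25.4]
finger_gap: 0.002
finger_force: 12.2
```

>>> arm_command([
  {"translation":[0,0,-0.05],"yaw":0,"jaw":0.0},
  {"translation":[0,0,-0.11],"yaw":0,"jaw":0.0919},
  {"translation":[0,0,-0.17],"yaw":0,"jaw":0.0919},
  {"translation":[-0.015,0.05,-0.19],"yaw":0,"jaw":0.0919},
  {"translation":[-0.03,0.11,-0.19],"yaw":0,"jaw":0.0919},
])

```text
t: 9.1
position: [0.4745, -0.012, 0.2162]
ee_rot: [3.14, 0.008, 3.124]
wrist_force: [0.8, -0.5, -0.9]
finger_gap: 0.42
finger_force: 0.0
```

Run:
```python
from h import *
im=snapshot("side");t=snapshot("top")
print([(l,c,[(np.round(d["point"],1),round(d["score"],2)) for d in place_of(c,l)[:1]]) for l in("strap_tip","groove") for c in("side","top")], get_state()["position"],get_state()["ee_rot"])
print(proj("side",[.40,-.14,.0244]))
cv2.imwrite("pics/s1.png",np.hstack([cv2.resize(x[150:290,140:330],(400,295),interpolation=2) for x in(im,t)]))
```

```text
[('strap_tip', 'side', [(array([206.5, 275.9]), 0.71)]), ('strap_tip', 'top', [(array([270.7, 280.4]), 0.81)]), ('groove', 'side', [(array([204.4, 248.7]), 0.69)]), ('groove', 'top', [(array([227.7, 290.3]), 0.88)])] [ 0.47206797 -0.01365406  0.21286481] [-3.14134338e+00  2.42570873e-04  3.12540439e+00]
[[205.6207775 276.5763355]]
```

View pics/s1.png

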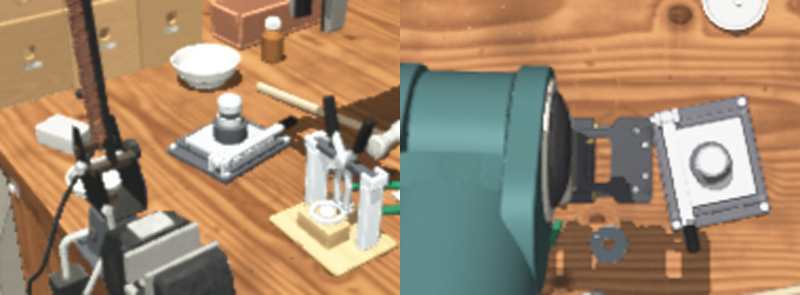

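The strap now lies flat (its black grip at (290,125) left, (692,238) right), and the stub stands free beside it. Next: over the pliers.

>>> arm_command([
  {"translation":[-0.004,0.033,0],"yaw":0,"jaw":0.0919},
  {"translation":[-0.0075,0.065,0],"yaw":0,"jaw":0.0919},
  {"translation":[-0.0075,0.065,0.03],"yaw":0,"jaw":0.0919},
  {"translation":[-0.0075,0.065,0.045],"yaw":0,"jaw":0.0919},
  {"translation":[-0.0075,0.065,0.045],"yaw":0,"jaw":0.0919},
])

```text
t: 10.02
position: [0.4801, 0.0509, 0.1667]
ee_rot: [-3.14, -0.002, 3.124]
wrist_force: [0.6, -0.2, -0.0]
finger_gap: 1.002
finger_force: 0.0
```

Run:
```python
from h import *
im=snapshot("side");s=get_state();print(s["position"],s["ee_rot"],s["finger_gap"])
cv2.imwrite("pics/s2.png",cv2.resize(im[120:290,230:390],(560,595),interpolation=2))
```

```text
[0.48078708 0.05118849 0.16757895] [-3.14104260e+00 -6.30614193e-04  3.12480539e+00] 1.0008621707844936
```

View pics/s2.png

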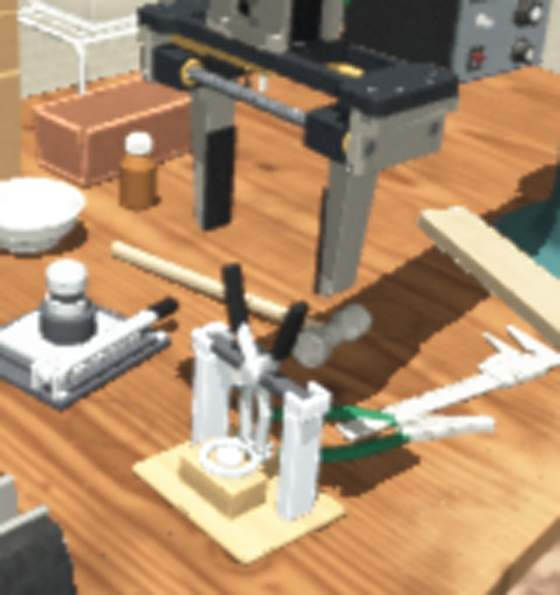

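Run:
```python
from h import *
s=get_state();T=s["position"]
f=lambda P:((proj("side",P)[:,::-1]-[230,120])*3.5).round(0).tolist()
print("tcp",f(T))
for sg in(-1,1):print(sg,f([T+[a,sg*b,0] for a in(-.01,.01) for b in(.046,.064)]))
print("handle tops",f([[.4805,.0512+k*.03,.156] for k in(-1,1)]),"bar ends",f([[.4805,.0512+k*.046,.089] for k in(-1,1)]))
```

```text
tcp [[268.0, 255.0]]
-1 [[228.0, 223.0], [209.0, 213.0], [203.0, 231.0], [184.0, 221.0]]
1 [[338.0, 281.0], [362.0, 294.0], [312.0, 291.0], [336.0, 304.0]]
handle tops [[233.0, 254.0], [304.0, 293.0]] bar ends [[210.0, 338.0], [314.0, 404.0]]
```

>>> arm_command([
  {"translation":[0,0,0.02],"yaw":0,"jaw":0.0919},
  {"translation":[0,0,0.038],"yaw":0,"jaw":0.0919},
  {"translation":[0,0,0.051],"yaw":0,"jaw":0.0919},
  {"translation":[0,0,0.051],"yaw":0,"jaw":0.065},
], grip_force=8)

```text
t: 10.58
position: [0.4807, 0.052, 0.1164]
ee_rot: [-3.141, -0.001, 3.126]
wrist_force: [0.1, 0.3, 0.5]
finger_gap: 0.916
finger_force: 0.0
```

>>> arm_command([
  {"translation":[0,0,0],"yaw":0,"jaw":0.055},
  {"translation":[0,0,0],"yaw":0,"jaw":0.05},
  {"translation":[0,0,0],"yaw":0,"jaw":0.05},
  {"translation":[0,0,0],"yaw":0,"jaw":0.05},
], grip_force=8)

```text
t: 11.08
position: [0.4823, 0.0519, 0.118]
ee_rot: [3.141, 0.003, 3.126]
wrist_force: [0.1, -2.4, 8.2]
finger_gap: 0.546
finger_force: 5.1
```

>>> arm_command([
  {"translation":[0,0,0],"yaw":0,"jaw":0.03},
  {"translation":[0,0,0],"yaw":0,"jaw":0.01},
  {"translation":[0,0,0],"yaw":0,"jaw":0.0},
  {"translation":[0,0,0],"yaw":0,"jaw":0.0},
  {"translation":[0,0,0],"yaw":0,"jaw":0.0},
], grip_force=35)

```text
t: 11.7
position: [0.4832, 0.0519, 0.119]
ee_rot: [3.141, 0.005, 3.126]
wrist_force: [-1.3, -3.5, 16.4]
finger_gap: 0.299
finger_force: 35.2
```

Run:
```python
from h import *
im=snapshot("side");s=get_state();print(s["t"],s["position"],s["ee_rot"],s["finger_gap"]*92,s["wrist_force"],s["torque"],s["finger_force"])
cv2.imwrite("pics/s3.png",cv2.resize(im[160:290,250:350],(460,598),interpolation=2))
```

```text
11.75 [0.48314649 0.05190586 0.11901879] [3.14094333 0.0048299  3.12633456] 26.94645164278047 [-0.88449326 -3.28532839 15.83074235] [-7.35884676e-01  3.94100774e-01  1.04721520e-04] 35.16174852848053
```

View pics/s3.png

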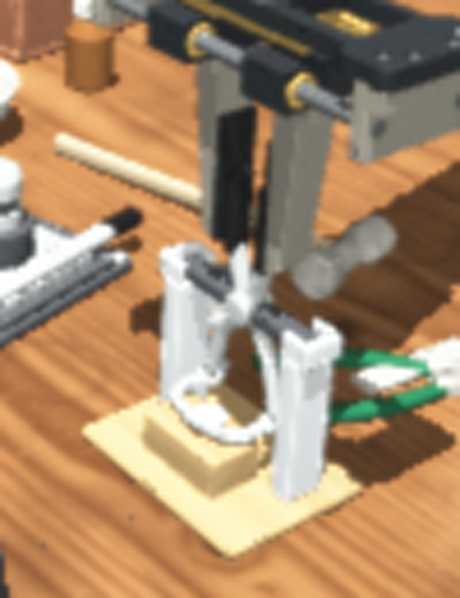

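>>> arm_command([
  {"translation":[0,0,-0.006],"yaw":0,"jaw":0.0},
  {"translation":[0,0,-0.014],"yaw":0,"jaw":0.0},
  {"translation":[0,0,-0.024],"yaw":0,"jaw":0.0},
  {"translation":[0,0,-0.036],"yaw":0,"jaw":0.0},
  {"translation":[0,0,-0.05],"yaw":0,"jaw":0.0},
])

```text
t: 12.38
position: [0.4805, 0.0527, 0.1674]
ee_rot: [3.141, -0.001, 3.127]
wrist_force: [0.2, -0.2, -2.9]
finger_gap: 0.297
finger_force: 35.0
```

>>> arm_command([
  {"translation":[0,0,-0.012],"yaw":0,"jaw":0.0},
  {"translation":[0,0,-0.02],"yaw":0,"jaw":0.0},
  {"translation":[0,0,-0.02],"yaw":0,"jaw":0.0},
  {"translation":[0,0,-0.02],"yaw":0,"jaw":0.0},
  {"translation":[0,0,-0.02],"yaw":0,"jaw":0.0},
])

```text
t: 13.0
position: [0.4805, 0.0524, 0.1861]
ee_rot: [-3.141, -0.001, 3.127]
wrist_force: [0.1, 0.2, -2.2]
finger_gap: 0.294
finger_force: 35.0
```

Run:
```python
from h import *
im=snapshot("side");s=get_state();print(s["t"],s["position"],s["ee_rot"],s["finger_gap"]*92,s["wrist_force"],s["torque"],s["finger_force"])
for l in("ring","ring_mouth","pliers","groove"):print(l,[(d["point"],d["score"]) for d in place_of("side",l)[:2]])
T=s["position"]
print(proj("side",T+np.array([[-.0025,0,-.028],[.0115,0,-.083]])))
cv2.imwrite("pics/s4.png",cv2.resize(im[120:250,230:350],(552,598),interpolation=2))
```

```text
13.05 [0.48057946 0.05237396 0.18617873] [-3.14129948e+00 -8.12458566e-04  3.12698105e+00] 27.05106214443151 [ 0.03349269  0.13688345 -2.86635835] [ 0.02314684 -0.05141852  0.02472546] 34.96523201465607
ring [([222.6, 300.3], 0.43)]
ring_mouth [([219.9, 303.9], 0.65)]
pliers [([198.8, 308.2], 0.69)]
groove [([222.7, 248.6], 0.71), ([201.9, 247.0], 0.62)]
[[196.82204792 307.65509487]
 [221.85142082 300.98262212]]
```

View pics/s4.png

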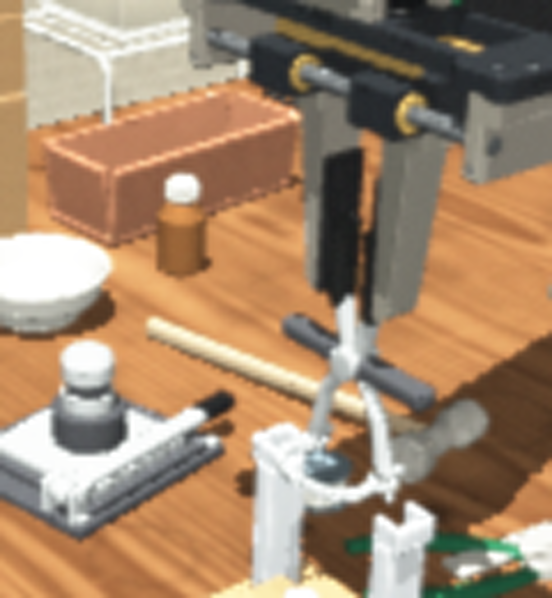

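Ring hangs level and spread on the tips (ring at (340,485), lugs at (318,455) and (393,485) in the crop), clear of the stand. Moving over the axle.

>>> arm_command([
  {"translation":[0.001,-0.03,0],"yaw":0,"jaw":0.0},
  {"translation":[0.002,-0.08,0],"yaw":0,"jaw":0.0},
  {"translation":[0.003,-0.13,0],"yaw":0,"jaw":0.0},
  {"translation":[0.004,-0.18,0],"yaw":0,"jaw":0.0},
  {"translation":[0.0047,-0.206,0],"yaw":0,"jaw":0.0},
])

```text
t: 13.88
position: [0.4727, -0.1565, 0.1868]
ee_rot: [-3.141, 0.0, 3.124]
wrist_force: [-0.6, 1.0, -2.0]
finger_gap: 0.296
finger_force: 35.0
```

>>> arm_command([
  {"translation":[0,0,0.007],"yaw":0,"jaw":0.0},
  {"translation":[0,0,0.014],"yaw":0,"jaw":0.0},
  {"translation":[0,0,0.014],"yaw":0,"jaw":0.0},
  {"translation":[0,0,0.014],"yaw":0,"jaw":0.0},
])

```text
t: 14.38
position: [0.4734, -0.1525, 0.1725]
ee_rot: [3.141, -0.0, 3.129]
wrist_force: [0.3, 0.1, -2.3]
finger_gap: 0.3
finger_force: 35.0
```

Run:
```python
from h import *
im=snapshot("side");s=get_state();print(s["t"],s["position"],s["ee_rot"],s["finger_gap"]*92,s["wrist_force"],s["torque"])
cv2.imwrite("pics/s5full.png",im)
t=snapshot("top");cv2.imwrite("pics/t5full.png",t)
a=cv2.resize(im[140:240,210:290],(480,600),interpolation=2);b=cv2.resize(t[180:280,240:290],(300,600),interpolation=2)
cv2.imwrite("pics/s5.png",np.hstack([a,b]))
```

```text
14.425 [ 0.47339546 -0.15273618  0.17266184] [3.14142507e+00 1.62328059e-04 3.12838306e+00] 27.69266939658339 [ 0.10030705  0.01313    -2.58561944] [-0.06169567  0.00623598 -0.01024035]
```

View pics/s5.png

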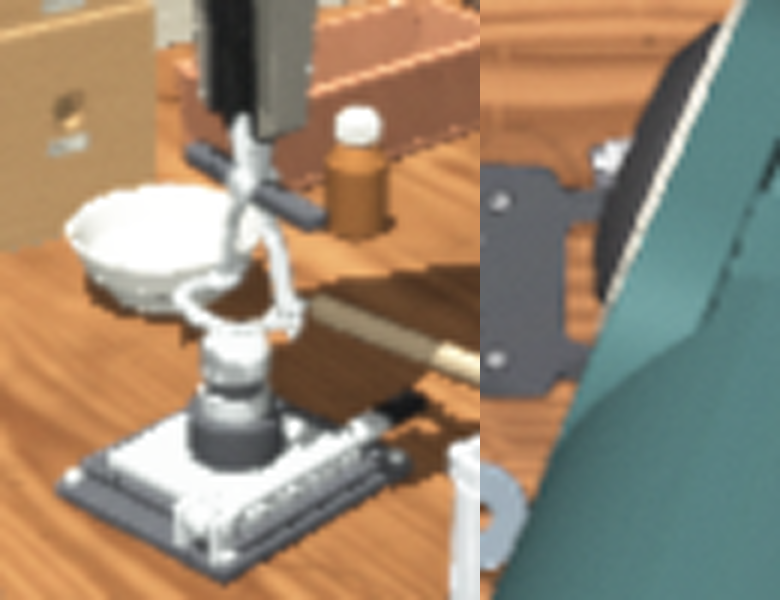

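Side crop: open ring (arc from (180,295) to the right lug at (292,315)) floats just above and around the stub top (200–272, row 340); the top view is covered by the arm.

```bash
cat > cmp.py <<'E'
from fit import *
def cr(P,o=(210,140),s=6):return ((proj("side",P)[:,::-1]-np.array(o)+.5)*s).round(1)
if __name__=="__main__":
    T=np.array([.4734,-.1526,.1725]);O=T+[-.0026,0,-.030]
    y=np.array
    print("bar ends",cr([O+[0,-.046,0],O+[0,.046,0]]))
    print("lugs",cr([O+[0,-.023,-.053],O+[0,.023,-.053]]))
    print("ring back outer",cr([O+[.033,0,-.053]]),"mouth",cr([O+[.0112,0,-.053]]))
    A=np.array([.4815,-.1535,0])
    a=np.linspace(0,6.28,60)
    for z,r in((.073,.012),(.069,.015),(.0585,.015),(.040,.022),(.024,.022)):
        p=cr(np.c_[A[0]+r*np.cos(a),A[1]+r*np.sin(a),0*a+z]);print(z,r,"cols",p[:,0].min(),p[:,0].max(),"rows",p[:,1].min(),p[:,1].max())
    print("fixture corners z0",cr(box((-62,62),(-52,52),(0,0))[::2]@R(.1908).T+A))
    im=cv2.imread("pics/s5full.png");g=im.max(2)
    print(g[198:206,240:260]);
E
python3 cmp.py
```

```text
bar ends [[196.5 150.9]
 [324.8 223. ]]
lugs [[228.1 280.3]
 [290.5 319.5]]
ring back outer [[194.6 320.2]] mouth [[237.3 306.4]]
0.073 0.012 cols 209.4 265.3 rows 326.8 352.9
0.069 0.015 cols 202.5 272.3 rows 331.8 364.6
0.0585 0.015 cols 202.9 272.3 rows 353.1 386.3
0.04 0.022 cols 187.5 288.4 rows 382.3 432.2
0.024 0.022 cols 188.2 288.3 rows 413.6 464.4
fixture corners z0 [[251.  396.1]
 [418.4 474. ]
 [ 55.9 496.5]
 [224.4 588.8]]
[[201 207 205 166 179 210 248 253 253 253 253 253 250 242 193 122  97  98
   98  98]
 [209 209 204 164 151 171 213 250 253 253 253 252 248 227 153 102  90  91
   93  96]
 [211 208 201 162 148 155 173 204 213 219 240 241 220 182 126  97  91  93
   94  91]
 [208 208 203 178 178 163 170 174 177 178 192 208 194 167 123  95  90  93
   96  97]
 [201 204 205 189 183 172 197 180 172 172 176 192 179 158 115  94  93  94
   94  94]
 [197 198 200 194 150 162 196 177 167 166 164 163 135 114 106  93  91  92
   95  97]
 [199 196 201 229 152 100 107 111 112 111 102  93  80  84 107  94  87  89
   93  93]
 [197 195 165 198 151 115 105  86  81  79  77  74  79 104 107  81  80  86
   90  91]]
```

>>> arm_command([
  {"translation":[0,0,0.006],"yaw":0,"jaw":0.0},
  {"translation":[0,0,0.013],"yaw":0,"jaw":0.0},
  {"translation":[0,0,0.016],"yaw":0,"jaw":0.0},
  {"translation":[0,0,0.016],"yaw":0,"jaw":0.0},
])

```text
t: 14.98
position: [0.4729, -0.1535, 0.1562]
ee_rot: [3.142, -0.001, 3.127]
wrist_force: [0.5, 0.1, -1.8]
finger_gap: 0.294
finger_force: 35.0
```

>>> arm_command([
  {"translation":[0,0,0.001],"yaw":0,"jaw":0.0},
  {"translation":[0,0,0.002],"yaw":0,"jaw":0.0},
  {"translation":[0,0,0.002],"yaw":0,"jaw":0.0},
])

```text
t: 15.35
position: [0.4732, -0.1535, 0.1546]
ee_rot: [3.142, 0.0, 3.127]
wrist_force: [0.2, 0.1, -1.5]
finger_gap: 0.294
finger_force: 35.0
```

>>> arm_command([
  {"translation":[0,0,0.001],"yaw":0,"jaw":0.0},
  {"translation":[0,0,0.002],"yaw":0,"jaw":0.0},
  {"translation":[0,0,0.002],"yaw":0,"jaw":0.0},
])

```text
t: 15.72
position: [0.4731, -0.1535, 0.1525]
ee_rot: [3.142, -0.0, 3.127]
wrist_force: [-0.5, -0.2, -1.3]
finger_gap: 0.294
finger_force: 35.0
```

>>> arm_command([
  {"translation":[0,0,0.001],"yaw":0,"jaw":0.0},
  {"translation":[0,0,0.002],"yaw":0,"jaw":0.0},
  {"translation":[0,0,0.002],"yaw":0,"jaw":0.0},
  {"translation":[0,0,0.002],"yaw":0,"jaw":0.0},
])

```text
t: 16.23
position: [0.4732, -0.1535, 0.1506]
ee_rot: [-3.142, 0.0, 3.127]
wrist_force: [0.8, 0.2, -1.4]
finger_gap: 0.293
finger_force: 35.0
```

Run:
```python
from cmp import *
im=snapshot("side");F=[]
for i in range(3):
    s=get_state();F.append(np.r_[s["wrist_force"],s["torque"]]);snapshot("side")
print(s["t"],s["position"],np.round(np.mean(F,0),3),np.round(F,2).tolist())
cv2.imwrite("pics/s6full.png",im)
T=s["position"];O=T+[-.0026,0,-.030]
print("lugs",cr([O+[0,-.023,-.053],O+[0,.023,-.053]],(225,170),10),"mouth",cr([O+[.0112,0,-.053]],(225,170),10),"back",cr([O+[.033,0,-.053]],(225,170),10))
cv2.imwrite("pics/s6.png",cv2.resize(im[170:225,225:280],(550,550),interpolation=2))
```

```text
16.375 [ 0.47317737 -0.15347355  0.15061131] [ 0.317 -0.054 -1.654  0.027  0.025 -0.005] [[-0.18, 0.03, -1.63, 0.0, 0.02, -0.01], [0.5, -0.0, -1.17, 0.02, 0.01, 0.05], [0.63, -0.19, -2.17, 0.06, 0.05, -0.05]]
lugs [[229.9 240.1]
 [332.6 307.4]] mouth [[244.9 285. ]] back [[174.7 308.6]]
```

View pics/s6.png

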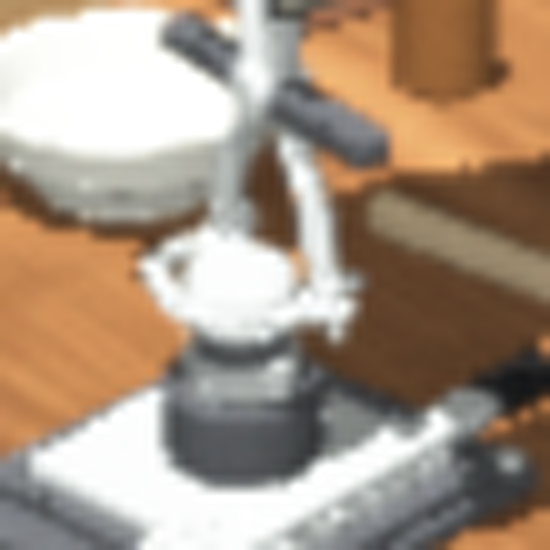

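The ring now surrounds the stub below its top (stub columns 190–300, ring from 140 to the right lug at 345), no contact force. Continuing down.

>>> arm_command([
  {"translation":[0,0,0.001],"yaw":0,"jaw":0.0},
  {"translation":[0,0,0.002],"yaw":0,"jaw":0.0},
  {"translation":[0,0,0.003],"yaw":0,"jaw":0.0},
  {"translation":[0,0,0.003],"yaw":0,"jaw":0.0},
])

```text
t: 16.92
position: [0.4731, -0.1534, 0.1475]
ee_rot: [3.142, -0.0, 3.127]
wrist_force: [0.4, 0.4, -2.0]
finger_gap: 0.298
finger_force: 35.0
```

>>> arm_command([
  {"translation":[0,0,0.001],"yaw":0,"jaw":0.0},
  {"translation":[0,0,0.002],"yaw":0,"jaw":0.0},
  {"translation":[0,0,0.003],"yaw":0,"jaw":0.0},
  {"translation":[0,0,0.003],"yaw":0,"jaw":0.0},
])

```text
t: 17.42
position: [0.4731, -0.1534, 0.1445]
ee_rot: [3.142, -0.0, 3.127]
wrist_force: [1.0, -1.0, -1.8]
finger_gap: 0.302
finger_force: 35.0
```

>>> arm_command([
  {"translation":[0,0,0.001],"yaw":0,"jaw":0.0},
  {"translation":[0,0,0.002],"yaw":0,"jaw":0.0},
  {"translation":[0,0,0.003],"yaw":0,"jaw":0.0},
  {"translation":[0,0,0.003],"yaw":0,"jaw":0.0},
])

```text
t: 17.92
position: [0.4731, -0.1535, 0.1415]
ee_rot: [3.142, -0.0, 3.127]
wrist_force: [0.0, 0.0, -1.4]
finger_gap: 0.297
finger_force: 35.0
```

>>> arm_command([
  {"translation":[0,0,0.001],"yaw":0,"jaw":0.0},
  {"translation":[0,0,0.002],"yaw":0,"jaw":0.0},
  {"translation":[0,0,0.003],"yaw":0,"jaw":0.0},
  {"translation":[0,0,0.003],"yaw":0,"jaw":0.0},
])

```text
t: 18.42
position: [0.4731, -0.1534, 0.1385]
ee_rot: [3.142, -0.0, 3.127]
wrist_force: [0.1, 0.2, -1.8]
finger_gap: 0.295
finger_force: 35.0
```

Run:
```python
from cmp import *
im=snapshot("side");s=get_state()
for l in("ring","pliers"):
    for d in silhouettes("side",l)[:2]:
        p=np.argwhere(d["pixels"]);print(l,d["score"],len(p),p.min(0),p.max(0),d["point"])
for l in("ring_mouth","groove","pliers"):print(l,[(np.round(d["point"],1),round(d["score"],2)) for d in place_of("side",l)[:2]])
cv2.imwrite("pics/s7full.png",im)
T=s["position"];O=T+[-.0026,0,-.030];o=(225,175)
print(T,"bar",cr([O+[0,-.046,0],O+[0,.046,0]],o,10).tolist(),"lugs",cr([O+[0,-.023,-.053],O+[0,.023,-.053]],o,10).tolist(),"mouth",cr([O+[.0112,0,-.053]],o,10),"back",cr([O+[.033,0,-.053]],o,10),"groove54",cr([[.4815,-.1535,.054]],o,10))
cv2.imwrite("pics/s7.png",cv2.resize(im[175:230,225:280],(550,550),interpolation=2))
```

```text
ring 0.51 51 [198 239] [207 256] [203.9, 243.5]
pliers 0.78 332 [157 241] [204 263] [182.2, 256.5]
ring_mouth [(array([262.8, 294.9]), 0.56), (array([204.2, 247.8]), 0.54)]
groove [(array([204.6, 247.2]), 0.8)]
pliers [(array([184.4, 252.5]), 0.76)]
[ 0.47314006 -0.15346145  0.13855159] bar [[178.8, 19.6], [388.7, 146.5]] lugs [[230.5, 230.4], [332.6, 298.7]] mouth [[245.5 276. ]] back [[175.6 300. ]] groove54 [[246.2 281. ]]
```

View pics/s7.png

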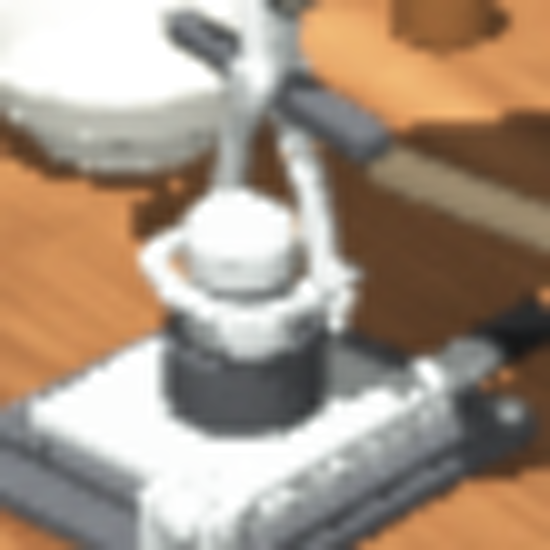

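Run:
```python
from cmp import *
T=np.array([.47314,-.15346,.13855]);O=T+[-.0026,0,-.030];o=(225,175)
a=np.linspace(0,2*np.pi,361)
for name,r in(("outer",.018),("inner",.0135)):
  for h in(-.055,-.051):
    c=np.array([.0168,-.0074,0])
    P=O+c+np.c_[r*np.cos(a),r*np.sin(a),0*a+h];q=cr(P,o,10)
    m=(a>np.pi)|(a<.5) # -y side
    q=q[m];i=q[:,0].argmin();j=q[:,1].argmin();print(name,h,"leftmost",q[i],"bottom",q[q[:,1].argmax()],"top",q[j])
im=cv2.imread("pics/s7full.png").max(2);print("cols 236-248 rows 194-212");print(im[194:213,236:252])
A=np.array([.4815,-.1535])
for z,r in((.073,.012),(.069,.015),(.04,.022)):
    q=cr(np.c_[A[0]+r*np.cos(a),A[1]+r*np.sin(a),0*a+z],o,10);print(z,q.min(0),q.max(0))
```

```text
outer -0.055 leftmost [142.4 278.2] bottom [179.1 308.1] top [214.7 245. ]
outer -0.051 leftmost [142.1 264.1] bottom [178.8 294.4] top [216.9 231.7]
inner -0.055 leftmost [159.7 278.1] bottom [187.3 300.4] top [215.7 253.1]
inner -0.051 leftmost [159.4 264.6] bottom [187.  286.8] top [214.6 239.7]
cols 236-248 rows 194-212
[[195 191 186 177 119  96 116 104 103 143 226 236 241 240 182 142]
 [211 205 148 120  96  90  92 105 168 243 251 252 252 252 250 247]
 [213 209 135  95  90  90  97 155 238 252 253 253 253 253 252 252]
 [215 206 133  92  91 106 135 201 245 252 253 253 253 253 253 252]
 [215 210 143 109 142 201 240 239 249 252 253 253 253 253 253 253]
 [209 211 203 198 250 252 221 199 242 252 253 253 253 253 253 252]
 [206 206 216 246 252 234 188 178 208 234 241 246 247 247 245 241]
 [205 205 209 236 249 241 215 183 192 212 220 207 207 223 224 217]
 [200 203 201 203 235 249 240 205 190 204 217 217 216 219 215 206]
 [204 200 199 198 206 246 249 230 187 182 204 214 215 212 206 195]
 [213 205 198 197 203 234 247 253 252 214 155 152 150 142 131 125]
 [208 210 207 200 196 182 187 226 241 251 238 227 203 180 186 201]
 [209 206 207 211 200 147 101 130 194 242 236 245 248 251 245 246]
 [209 209 210 208 197 119  69 109 146 167 194 240 236 235 231 239]
 [203 203 202 187 167 121  82  92 130 148 170 217 225 221 218 216]
 [197 185 191 219 242 176 119  86 104 127 153 177 211 216 211 204]
 [186 226 253 252 241 149 105 114 118  95 101 112 168 176 173 151]
 [252 252 253 253 239 141  88  95 110 117 117  86  91  95  94  84]
 [253 253 253 252 240 141  84  83  90  95  98  92  90  91  86  74]]
0.073 [198.9 194.7] [292.2 238.2]
0.069 [187.4 203. ] [303.9 257.6]
0.04 [162.4 287.2] [330.8 370.4]
```

>>> arm_command([
  {"translation":[0,0,0.001],"yaw":0,"jaw":0.0},
  {"translation":[0,0,0.002],"yaw":0,"jaw":0.0},
  {"translation":[0,0,0.003],"yaw":0,"jaw":0.0},
  {"translation":[0,0,0.004],"yaw":0,"jaw":0.0},
  {"translation":[0,0,0.004],"yaw":0,"jaw":0.0},
])

```text
t: 19.35
position: [0.4731, -0.1535, 0.1345]
ee_rot: [3.142, -0.0, 3.127]
wrist_force: [0.3, -0.0, -1.9]
finger_gap: 0.297
finger_force: 35.0
```

>>> arm_command([
  {"translation":[0,0,0.001],"yaw":0,"jaw":0.0},
  {"translation":[0,0,0.002],"yaw":0,"jaw":0.0},
  {"translation":[0,0,0.002],"yaw":0,"jaw":0.0},
])

```text
t: 19.73
position: [0.4731, -0.1535, 0.1325]
ee_rot: [3.142, -0.0, 3.127]
wrist_force: [0.5, -0.3, -1.9]
finger_gap: 0.299
finger_force: 35.0
```

>>> arm_command([
  {"translation":[0,0,0.001],"yaw":0,"jaw":0.0},
  {"translation":[0,0,0.002],"yaw":0,"jaw":0.0},
  {"translation":[0,0,0.002],"yaw":0,"jaw":0.0},
])

```text
t: 20.1
position: [0.4731, -0.1534, 0.1305]
ee_rot: [3.142, -0.0, 3.127]
wrist_force: [-0.6, -0.1, -2.2]
finger_gap: 0.295
finger_force: 35.0
```

>>> arm_command([
  {"translation":[0,0,0.001],"yaw":0,"jaw":0.0},
  {"translation":[0,0,0.0015],"yaw":0,"jaw":0.0},
  {"translation":[0,0,0.0015],"yaw":0,"jaw":0.0},
])

```text
t: 20.48
position: [0.4731, -0.1535, 0.1291]
ee_rot: [3.142, -0.0, 3.127]
wrist_force: [-0.1, 0.0, -1.9]
finger_gap: 0.3
finger_force: 35.0
```

>>> arm_command([
  {"translation":[0,0,0.001],"yaw":0,"jaw":0.0},
  {"translation":[0,0,0.0015],"yaw":0,"jaw":0.0},
  {"translation":[0,0,0.0015],"yaw":0,"jaw":0.0},
])

```text
t: 20.85
position: [0.4731, -0.1535, 0.1276]
ee_rot: [3.142, -0.0, 3.127]
wrist_force: [0.1, -0.6, -2.4]
finger_gap: 0.296
finger_force: 35.0
```

>>> arm_command([
  {"translation":[0,0,0.001],"yaw":0,"jaw":0.0},
  {"translation":[0,0,0.0015],"yaw":0,"jaw":0.0},
  {"translation":[0,0,0.0015],"yaw":0,"jaw":0.0},
])

```text
t: 21.22
position: [0.4731, -0.1535, 0.126]
ee_rot: [3.142, -0.0, 3.127]
wrist_force: [0.2, -0.6, -2.2]
finger_gap: 0.297
finger_force: 35.0
```

>>> arm_command([
  {"translation":[0,0,0.001],"yaw":0,"jaw":0.0},
  {"translation":[0,0,0.001],"yaw":0,"jaw":0.0},
  {"translation":[0,0,0.001],"yaw":0,"jaw":0.0},
])

```text
t: 21.6
position: [0.4732, -0.1535, 0.1251]
ee_rot: [3.142, 0.0, 3.127]
wrist_force: [0.0, 0.9, -3.3]
finger_gap: 0.294
finger_force: 35.0
```

>>> arm_command([
  {"translation":[0,0,0.001],"yaw":0,"jaw":0.0},
  {"translation":[0,0,0.001],"yaw":0,"jaw":0.0},
  {"translation":[0,0,0.001],"yaw":0,"jaw":0.0},
])

```text
t: 21.98
position: [0.4733, -0.1535, 0.1243]
ee_rot: [-3.142, 0.0, 3.127]
wrist_force: [-0.7, -0.8, 1.1]
finger_gap: 0.294
finger_force: 35.0
```

>>> arm_command([
  {"translation":[0,0,0.0008],"yaw":0,"jaw":0.0},
  {"translation":[0,0,0.0008],"yaw":0,"jaw":0.0},
  {"translation":[0,0,0.0008],"yaw":0,"jaw":0.0},
])

```text
t: 22.35
position: [0.4736, -0.1536, 0.1238]
ee_rot: [3.142, 0.001, 3.127]
wrist_force: [-0.7, 0.1, 5.4]
finger_gap: 0.298
finger_force: 35.1
```

Hub contact came at TCP z ≈ 0.1247 (expected 0.125), so the groove height is TCP z ≈ 0.1367.

>>> arm_command([
  {"translation":[0,0,-0.003],"yaw":0,"jaw":0.0},
  {"translation":[0,0,-0.007],"yaw":0,"jaw":0.0},
  {"translation":[0,0,-0.011],"yaw":0,"jaw":0.0},
  {"translation":[0,0,-0.0135],"yaw":0,"jaw":0.0},
  {"translation":[0,0,-0.0135],"yaw":0,"jaw":0.0},
])

```text
t: 22.98
position: [0.4733, -0.1535, 0.137]
ee_rot: [3.142, 0.0, 3.127]
wrist_force: [0.5, -0.7, -2.2]
finger_gap: 0.3
finger_force: 35.0
```

Run:
```python
from cmp import *
im=snapshot("side");F=[]
for i in range(5):
    s=get_state();F.append(s["wrist_force"]);snapshot("side")
print(s["t"],s["position"],np.mean(F,0),s["finger_gap"]*92,s["finger_force"],s["ee_rot"])
cv2.imwrite("pics/s8.png",cv2.resize(im[175:230,225:280],(550,550),interpolation=2))
```

```text
23.225 [ 0.47306859 -0.15345206  0.13667002] [-0.02801469  0.03228556 -2.60891055] 27.335499816645402 34.965264201164246 [ 3.14157412e+00 -2.06200404e-04  3.12700037e+00]
```

View pics/s8.png

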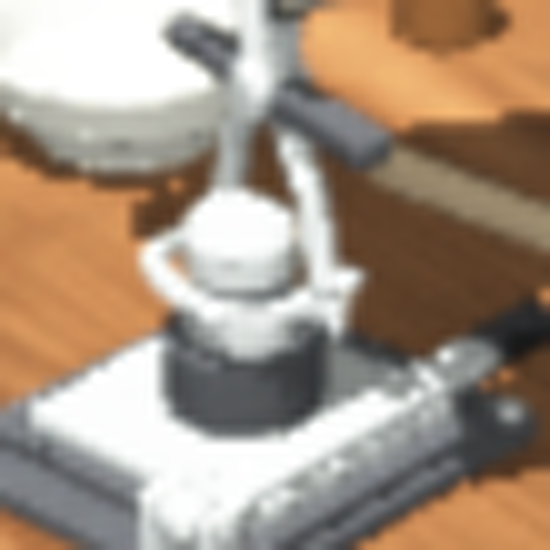

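The ring lies level round the neck below the stub's head (ring from (142,258) to the right lug at (350,290)). Its lower edge matches the predicted groove height, and the wrist force reads only the pliers' weight. Handing in.

```bash
python3 -c "
from station import *
print(hand_in())"
```

```text
the job is handed in; nothing more can be done
None
```

The strap is pressed flat and the spread ring is held level round the groove by the squeezed pliers, with no contact force on the axle; the job is handed in, and the station gave no verdict.

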